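# Show the wheel change at the glass-cutting lathe

## Task

Get the glass-cutting lathe ready for a wheel change and show the cutter what to swap: push the water pipe round, away from the headstock, until it stands well clear of the wheel on the spindle, then point straight down at the top of that wheel from a few centimetres above and stay there for two seconds. Then point in the same way at the smallest of the spare wheels in the wooden rack, the one to be fitted, and finish while still pointing at it. Only point: do not touch any of the wheels, leave the pipe swung out, and leave the spare wheels, the tumbler and the brush where they stand.

Things in the scene. Friction and masses are not known exactly. Their poses are not given: they have to be found in the camera images.
- lathe: Grey bench lathe, fixed. Origin on the bench straight below the centre of the wheel on the spindle; z up, y along the spindle. The headstock lies on the -y side, 155 to 430 mm from the origin, up to 230 mm high; the +y side is free. Under the wheel a steel catch pan, 280 (x) x 220 (y) mm, 55 mm high. The water riser stands on the +x side.
- spindle_wheel: The stone grinding wheel on the lathe's spindle: an upright disc of 120 mm diameter, 18 mm thick, with a steel nut on its +y face and a tapered arbor on its -y side. Origin at the wheel's centre, 160 mm above the bench, axes parallel to the lathe's; so the wheel's top is 60 mm above the origin (220 mm above the bench).
- pipe_pivot (a point): A point on the vertical swivel axis of the water pipe, at the height of the pipe's centre line (280 mm above the bench), 160 mm from the wheel's centre in the lathe's +x.
- water_pipe (a joint): Angle of the water pipe on its swivel. 0: it points from the pivot along the lathe's -x, nozzle above the wheel. Grows as the pipe swings clockwise seen from above, towards the lathe's +y, away from the headstock (1.57 would be along +y). Stops at -0.3 and 1.4; well clear from about 1.0 on. It yields to about 1.2 N at 125 mm from the pivot and stays where it is left.
- pipe_nozzle (a point): Lower end of the brass nozzle (17 mm diameter) at the end of the moving water pipe: 160 mm from the swivel axis, 45 mm below the pipe's centre line, 235 mm above the bench. The pipe is level, of steel, 12 mm in diameter, with a small cock 29 to 55 mm from the pivot.
- rack: Fixed wooden block 250 x 250 x 50 mm with four upright holes in a square, at 62.5 mm either side of its centre in its x and y; three hold spare wheels, one is empty. Origin at the centre of its underside.
- wheel_small: The smallest spare wheel: a level stone disc of 56 mm diameter, with a V-shaped edge, on an upright steel arbor standing loose in the rack. Origin on its axis at the top face of the rack (50 mm above the bench), z up; the top of its nut is 72 mm above the origin.
- wheel_medium: Middle spare wheel: same make, 80 mm diameter, flat edge. Origin as before; its nut's top is 74 mm above it. Not to be touched.
- wheel_large: Largest spare wheel: same make, 108 mm diameter, rounded edge. Origin as before; its nut's top is 76 mm above it. Not to be touched.
- tumbler: Amber glass tumbler with white marking lines, 76 mm wide at the rim, 95 mm high, standing on the bench. Origin at the centre of its underside. Bystander.
- brush: Brush lying on the bench, with its handle to its -x. Origin on the bench below its middle. Bystander.
There are look-alikes about, which are no part of the job. What is shaped like the wheel_small but turquoise is not meant.

How it is judged:
By the outcome, as a careful person would: the job done as asked, in the order asked, and still so for the second after the job is handed in, with the robot touching nothing.
It also fails if it takes over 61 s, if anything falls off the work surface, if the arm or the gripper's body presses on something with over 40 N, if the wrist force passes 120 N, or if a joint passes its speed limit or range.

## Robot

A 7-joint arm with a two-finger parallel gripper is mounted at the origin on the work surface. World frame = base frame: x ahead of the robot, y to its left, z up, the work surface at z = 0. Lengths are in mm, angles in rad, forces in N, time in s.
With the tool pointing down it reaches from about 400 to 875 mm from the base axis. Payload 4.4 kg.
Tool frame: the origin (TCP) lies between the finger pads, 19 mm behind the fingertips; this is the grasp point; z points along the fingers, y is the line along which they close (so a half turn about z gives the same grasp; the last joint's range is limited). The gripper opens to 85 mm and grips with 20 to 120 N. Pads are 22 mm wide; open, the fingers measure 114 mm over their backs; the gripper's body (76 mm by 85 mm) begins 54 mm behind the grasp point. The pads swing forward as they close: fully open they stand 13 mm farther back than shut.
Start: joints at [1.128, 0.628, 0.038, 1.517, -0.027, 0.996, -0.02], TCP at [239.193, -604.404, 250.013] pointing down, gripper open.
Joint ranges: [-3.06, 3.06], [-0.37, 2.12], [-1.25, 1.32], [0.18, 2.47], [-1.1, 4.24], [0.23, 1.98], [-2.94, 2.94]. Speed limits (rad/s): [2.57, 2.57, 3.14, 3.14, 3.14, 3.14, 3.14].

## Interface

Orientations are given as [roll, pitch, yaw] about the fixed x, y, z axes, in that order (R = Rz(yaw) Ry(pitch) Rx(roll)).
In Python, from cell import ctrl gives the robot as it stands.
- The arm moves only by the tool step_arm, never from a script. Its argument "plan" is a list of rows, each an object of numbers: "dx", "dy", "dz": the shift along the tool's x, y, z scaled (see below); "ax", "ay", "az": the turn, a rotation vector about the tool's x, y, z scaled (see below); "gripper": the opening, from 0 (shut) to 1 (fully open). A call has 1 to 20 rows; each row shifts and turns the commanded pose from where the row before left it, along the tool's axes as they then stand; what a row does not reach is not made up. The controller multiplies each number of a shift by 0.3 m and each number of a turn by 90 degrees. A row lasts 1/8 s, in which the tool goes at most 62.5 mm and 10.7 degrees, less where a joint would pass 70% of its speed; a pose out of reach is approached as far as the arm can. A call with a number of a shift or a turn outside -1 to 1 is refused whole. A call with a gripper value outside its range is refused whole. The fingers move at their own pace and stop on an object; the grip force is fixed at half the most. Time passes only in rows, so rows that do not move let the fingers close. It gives the time, the measured TCP pose, the force, the opening and the grip force at its end, in the units of the state.
- ctrl.read_state(): the state, without advancing time (a new reading comes with each control period).
- ctrl.get_image(name): name is "scene" or "top" or "wrist"; returns a dict with "color" (480x640x3 uint8, red, green, blue), "range_z" (480x640 float32, mm along the optical axis (not along the pixel's ray), 0 where there is no reading), "fx", "fy", "cx", "cy" (pixels), "T" (4x4, takes a point from camera to world coordinates); the wrist camera has in their place "T_tool_cam" (4x4, takes a point from camera to tool coordinates, whose origin is the TCP and whose axes are the flange's). Camera axes: x right, y down, z forward; pixel columns grow to the right and rows downward; lengths in mm; the calibration is good to about 2 mm. A picture is of the moment at which its call begins: read the wrist's pose just before it.
- ctrl.finish_job(): hands the job in; it is judged then, once.
The state is a dict: "clock": time; "qpos": joint angles; "qd": joint speeds; "tau": joint torques, N m; "eef_pos": TCP position; "tool_rot": TCP orientation; "force": force on the tool from outside, world axes, zero at the start; "torque": the same for the moment, N m; "width": finger opening in mm; "gripper_force": force on a finger pad.
Only numpy, scipy, OpenCV 4.12 (cv2) and the standard library are available. Lean on these libraries where they do the work, as an engineer would, in place of code of your own. Each camera call takes 0.05 s, during which the arm holds its last target. There are 200 camera calls.

## Working session

There is one attempt and no reset: what is moved stays moved. The work goes in short steps, Python scripts to look and compute and a tool call to move; the robot and the scene stay as the last step left them, time stands still between calls to the robot, and variables do not carry over. Pictures are saved under pics/ and viewed, at most 10 in all, crops included, and the job is handed in when it is done.

Besides the shell and the picture viewer there is one more tool, called after ">>>" in YAML: its name, and indented under it one key for each argument. step_arm: Moves the arm, as the interface text tells. Shifts and turns lie within -1 to 1; 1 stands for 0.3 m of shift or 90 degrees of turn. Its arguments: {"type":"object","properties":{"plan":{"type":"array"}},"required":["plan"]}

```bash
mkdir -p pics
python3 - <<'E'
from cell import ctrl
import cv2,numpy as np
s=ctrl.read_state();print(s['clock'],s['eef_pos'],s['tool_rot'],s['width'])
for n in('scene','top'):
    d=ctrl.get_image(n);cv2.imwrite(f'pics/{n}.png',d['color'][:,:,::-1]);np.savez(f'{n}.npz',**d);print(n,d['T'].round(3).tolist(),d['fx'])
E
```

```text
0.0 [ 238.98337561 -603.83523465  249.08660397] [-3.13968151e+00  7.51142460e-07  3.76809278e-01] 85.36183849827182
scene [[0.585, 0.598, -0.547, 1165.368], [0.811, -0.421, 0.407, -302.539], [0.013, -0.682, -0.731, 961.684], [0.0, 0.0, 0.0, 1.0]] 493.28317079495537
top [[-0.005, -0.995, 0.099, 452.105], [-1.0, 0.004, -0.011, 121.527], [0.01, -0.099, -0.995, 1564.189], [0.0, 0.0, 0.0, 1.0]] 579.3966080366773
```

View pics/scene.png

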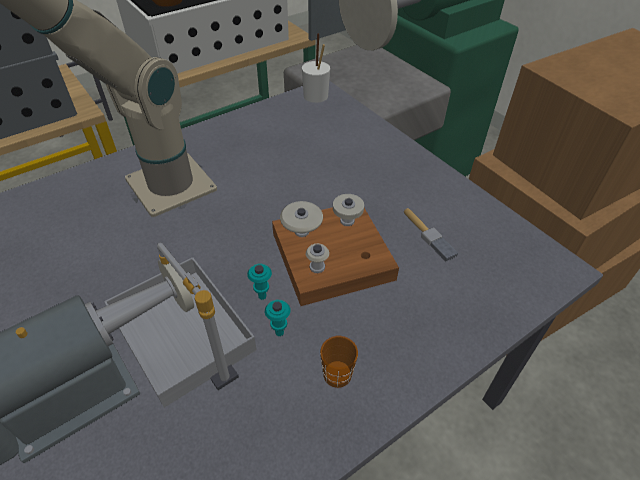

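View pics/top.png

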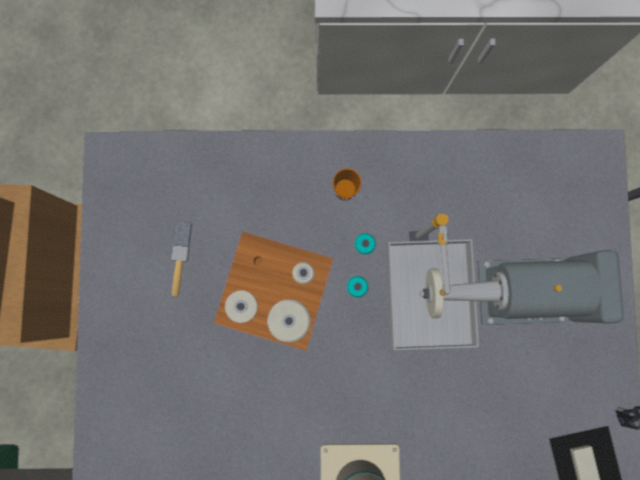

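The top view shows the lathe at the right. Its wheel is at about (435,293), the riser head at (441,220), and the pipe runs to a nozzle at (442,292). The rack at the left holds three white wheels: large (288,321), medium (241,306) and small (303,272). The two turquoise look-alikes at (365,243) and (357,287) stand outside the rack. The small white wheel at (303,272) fits the description: white stone, smallest, in the rack.

```bash
cat > h.py <<'E'
import numpy as np
def cloud(d,T=None):
    z=d['range_z'];v,u=np.mgrid[:480,:640]
    P=np.stack([(u-d['cx'])/d['fx']*z,(v-d['cy'])/d['fy']*z,z,np.ones_like(z)],-1)@(d['T'] if T is None else T).T
    P=P[...,:3].copy();P[z==0]=np.nan;return P
E
python3 - <<'E'
import numpy as np,cv2
from h import cloud
np.set_printoptions(precision=1,suppress=True)
D=dict(np.load('top.npz'));P=cloud(D)
def box(n,P,u0,u1,v0,v1,z0,z1):
    q=P[v0:v1,u0:u1].reshape(-1,3);q=q[(q[:,2]>z0)&(q[:,2]<z1)]
    if len(q):print(n,len(q),q.mean(0),q.min(0),q.max(0))
    return q
box('small nut',P,290,317,260,285,112,135)
box('small disc',P,290,317,260,285,80,112)
box('med',P,222,260,288,325,80,112)
box('large',P,264,312,298,345,80,112)
q=box('pipe',P,420,455,205,300,268,300)
if len(q)>5:print('pipe dir',cv2.fitLine(q.astype('f4')[:,:2],cv2.DIST_HUBER,0,.01,.01).ravel())
q=box('wheel',P,420,446,262,325,190,225)
print(cv2.fitLine(q.astype('f4')[:,:2],cv2.DIST_HUBER,0,.01,.01).ravel())
q=box('pan',P,385,485,235,355,49,60);print(cv2.minAreaRect(q[:,:2].astype('f4')))
q=box('rack',P,210,340,225,352,44,55);print(cv2.minAreaRect(q[:,:2].astype('f4')))
box('head',P,485,520,260,330,150,250)
img=np.hstack([cv2.resize(D['color'][200:360,380:500],(390,520),interpolation=2),cv2.resize(D['color'][225:355,210:310],(400,520),interpolation=2)])
cv2.imwrite('pics/c1.png',img[:,:,::-1])
E
```

```text
small nut 151 [544.5 143.4 117.3] [521.6 119.2 112. ] [569.3 166.8 129.9]
small disc 228 [545.3 143.  107.9] [519.3 116.6  96.5] [572.7 169.7 112. ]
med 379 [460.5 297.8 109.3] [422.9 259.2  96.6] [500.1 339.1 112. ]
large 434 [426.1 179.9 109.5] [372.7 127.1  97.7] [479.5 232.2 112. ]
pipe 518 [ 584.3 -170.7  287.1] [ 485.9 -184.7  268.5] [ 663.8 -153.7  299.5]
pipe dir [   1.     0.1  576.3 -170.7]
wheel 403 [ 490.6 -171.   209.5] [ 438.5 -184.7  190. ] [ 545.  -160.1  224.8]
[   1.     0.   490.8 -170.2]
pan 616 [ 488.8 -191.2   55. ] [ 350.3 -307.8   49. ] [646.2 -79.9  60. ]
((499.55023193359375, -193.65362548828125), (295.1568908691406, 222.35313415527344), 1.695734977722168)
rack 5611 [522.6 223.5  50.4] [349.1  66.4  44. ] [657.2 375.3  55. ]
((503.837158203125, 221.34632873535156), (250.07179260253906, 250.30801391601562), 73.14332580566406)
head 1476 [ 496.7 -335.   197.2] [ 430.1 -382.3  150.5] [ 566.  -289.5  237.5]
```

View pics/c1.png

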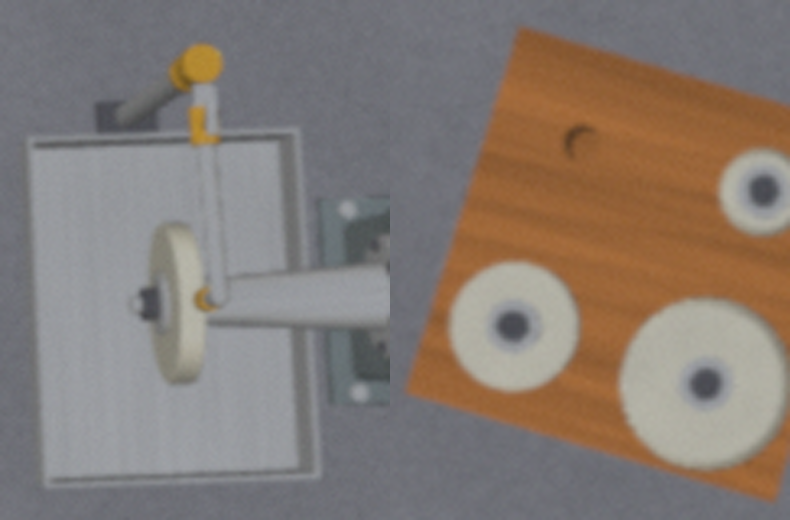

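The crop confirms it: the white wheel at the rack's right edge (crop 760,190) is the smallest of the three. The nozzle hangs just on the headstock side of the wheel. I'll raise the arm, square the tool up and go above the start of the push.

>>> step_arm:
  plan:
    - {"dz": -0.08, "az": 0.08, "gripper": 0}
    - {"dz": -0.08, "az": 0.08, "gripper": 0}
    - {"dz": -0.08, "az": 0.08, "gripper": 0}
    - {"dz": -0.08, "gripper": 0}
    - {"dx": 0.08, "dy": -0.1, "gripper": 0}
    - {"dx": 0.08, "dy": -0.1, "gripper": 0}
    - {"dx": 0.08, "dy": -0.1, "gripper": 0}
    - {"dx": 0.08, "dy": -0.1, "gripper": 0}
    - {"dx": 0.08, "dy": -0.1, "gripper": 0}
    - {"dx": 0.08, "dy": -0.1, "gripper": 0}
    - {"dx": 0.08, "dy": -0.1, "gripper": 0}
    - {"dx": 0.08, "dy": -0.1, "gripper": 0}
    - {"dx": 0.08, "dy": -0.1, "gripper": 0}
    - {"dx": 0.08, "dy": -0.1, "gripper": 0}
    - {"dx": 0.08, "dy": -0.1, "gripper": 0}
    - {"dx": 0.08, "dy": -0.1, "gripper": 0}
    - {"gripper": 0}
    - {"gripper": 0}

```text
invalid input
```

Run:
```python
from cell import ctrl
import cv2,numpy as np
from scipy.spatial.transform import Rotation as R
from h import cloud
np.set_printoptions(precision=1,suppress=True)
s=ctrl.read_state();print(s['clock'],s['eef_pos'],s['tool_rot'],s['width'],s['force'])
d=ctrl.get_image('wrist');T=np.eye(4);T[:3,:3]=R.from_euler('xyz',s['tool_rot']).as_matrix();T[:3,3]=s['eef_pos']
print(d['T_tool_cam'])
P=cloud(d,T@d['T_tool_cam'])
t=cloud(dict(np.load('top.npz')))
for n,Q in(('top',t),('wrist',P)):
    q=Q.reshape(-1,3);m=(q[:,2]>212)&(q[:,2]<225)&(abs(q[:,0]-491)<45)&(q[:,1]>-195)&(q[:,1]<-150);print(n,'wheeltop',m.sum(),np.median(q[m],0),np.percentile(q[m],[2,98],0))
    m=(q[:,0]>480)&(q[:,0]<680)&(q[:,1]>-215)&(q[:,1]<-120)&(q[:,2]>274)&(q[:,2]<330)
    for x in range(480,680,20):
        k=m&(abs(q[:,0]-x-10)<10)
        if k.any():print(x+10,k.sum(),np.median(q[k],0),q[k].max(0))
cam=(P-s['eef_pos']).reshape(-1,3);
cv2.imwrite('pics/w1.png',d['color'][:,:,::-1])
```

```text
0.1 [ 239.  -603.9  249.2] [-3.1  0.   0.4] 85.36202874509614 [-0.2 -0.2  0.1]
[[  -0.    -1.    -0.3   70.6]
 [   1.    -0.     0.     0.6]
 [  -0.    -0.3    1.  -123.9]
 [   0.     0.     0.     1. ]]
top wheeltop 200 [ 490.8 -171.8  217.7] [[ 459.5 -181.9  212.3]
 [ 522.4 -163.6  224.5]]
490 35 [ 492.1 -176.8  284.3] [ 498.9 -171.8  290.1]
510 50 [ 509.9 -175.7  285.8] [ 518.8 -170.4  292.2]
530 48 [ 529.6 -174.5  285.6] [ 538.9 -169.   292.9]
550 49 [ 549.2 -173.5  285.9] [ 558.9 -168.2  291.5]
570 51 [ 569.3 -171.5  285.7] [ 578.8 -167.4  292.7]
590 59 [ 591.9 -170.7  286.9] [ 600.  -161.9  294.4]
610 85 [ 609.7 -167.9  291.4] [ 619.4 -160.2  310.7]
630 62 [ 629.  -167.2  292. ] [ 639.8 -160.6  312.9]
650 113 [ 649.5 -166.8  292.5] [ 659.  -153.7  298.2]
670 16 [ 661.  -168.   292.2] [ 663.8 -159.   294.9]
  return _methods._mean(a, axis=axis, dtype=dtype,
  ret = um.true_divide(
Traceback (most recent call last):
IndexError: index -1 is out of bounds for axis 0 with size 0
```

The move was refused, and since the rows left out keys, I'll give every key in each row.

>>> step_arm:
  plan:
    - {"dx": 0, "dy": 0, "dz": -0.08, "ax": 0, "ay": 0, "az": 0.08, "gripper": 0}
    - {"dx": 0, "dy": 0, "dz": -0.08, "ax": 0, "ay": 0, "az": 0.08, "gripper": 0}
    - {"dx": 0, "dy": 0, "dz": -0.08, "ax": 0, "ay": 0, "az": 0.08, "gripper": 0}
    - {"dx": 0, "dy": 0, "dz": -0.08, "ax": 0, "ay": 0, "az": 0, "gripper": 0}
    - {"dx": 0.08, "dy": -0.1, "dz": 0, "ax": 0, "ay": 0, "az": 0, "gripper": 0}
    - {"dx": 0.08, "dy": -0.1, "dz": 0, "ax": 0, "ay": 0, "az": 0, "gripper": 0}
    - {"dx": 0.08, "dy": -0.1, "dz": 0, "ax": 0, "ay": 0, "az": 0, "gripper": 0}
    - {"dx": 0.08, "dy": -0.1, "dz": 0, "ax": 0, "ay": 0, "az": 0, "gripper": 0}
    - {"dx": 0.08, "dy": -0.1, "dz": 0, "ax": 0, "ay": 0, "az": 0, "gripper": 0}
    - {"dx": 0.08, "dy": -0.1, "dz": 0, "ax": 0, "ay": 0, "az": 0, "gripper": 0}
    - {"dx": 0.08, "dy": -0.1, "dz": 0, "ax": 0, "ay": 0, "az": 0, "gripper": 0}
    - {"dx": 0.08, "dy": -0.1, "dz": 0, "ax": 0, "ay": 0, "az": 0, "gripper": 0}
    - {"dx": 0.08, "dy": -0.1, "dz": 0, "ax": 0, "ay": 0, "az": 0, "gripper": 0}
    - {"dx": 0.08, "dy": -0.1, "dz": 0, "ax": 0, "ay": 0, "az": 0, "gripper": 0}
    - {"dx": 0.08, "dy": -0.1, "dz": 0, "ax": 0, "ay": 0, "az": 0, "gripper": 0}
    - {"dx": 0.08, "dy": -0.1, "dz": 0, "ax": 0, "ay": 0, "az": 0, "gripper": 0}
    - {"dx": 0, "dy": 0, "dz": 0, "ax": 0, "ay": 0, "az": 0, "gripper": 0}
    - {"dx": 0, "dy": 0, "dz": 0, "ax": 0, "ay": 0, "az": 0, "gripper": 0}

```text
clock: 2.4
eef_pos: [526.6, -245.1, 345.8]
tool_rot: [3.141, 0.001, -0.001]
force: [0.6, -0.3, 0.3]
width: -0.3
gripper_force: 0.0
```

>>> step_arm:
  plan:
    - {"dx": 0, "dy": 0, "dz": 0.07, "ax": 0, "ay": 0, "az": 0, "gripper": 0}
    - {"dx": 0, "dy": 0, "dz": 0.07, "ax": 0, "ay": 0, "az": 0, "gripper": 0}
    - {"dx": 0, "dy": 0, "dz": 0.07, "ax": 0, "ay": 0, "az": 0, "gripper": 0}
    - {"dx": 0.003, "dy": -0.04, "dz": 0, "ax": 0, "ay": 0, "az": 0, "gripper": 0}
    - {"dx": 0.003, "dy": -0.04, "dz": 0, "ax": 0, "ay": 0, "az": 0, "gripper": 0}
    - {"dx": 0.003, "dy": -0.04, "dz": 0, "ax": 0, "ay": 0, "az": 0, "gripper": 0}
    - {"dx": 0.003, "dy": -0.04, "dz": 0, "ax": 0, "ay": 0, "az": 0, "gripper": 0}
    - {"dx": 0.002, "dy": -0.03, "dz": 0, "ax": 0, "ay": 0, "az": 0, "gripper": 0}
    - {"dx": 0.002, "dy": -0.03, "dz": 0, "ax": 0, "ay": 0, "az": 0, "gripper": 0}
    - {"dx": 0.002, "dy": -0.025, "dz": 0, "ax": 0, "ay": 0, "az": 0, "gripper": 0}
    - {"dx": 0.002, "dy": -0.025, "dz": 0, "ax": 0, "ay": 0, "az": 0, "gripper": 0}
    - {"dx": 0.002, "dy": -0.025, "dz": 0, "ax": 0, "ay": 0, "az": 0, "gripper": 0}
    - {"dx": 0.002, "dy": -0.025, "dz": 0, "ax": 0, "ay": 0, "az": 0, "gripper": 0}
    - {"dx": 0, "dy": 0, "dz": 0, "ax": 0, "ay": 0, "az": 0, "gripper": 0}

```text
clock: 4.15
eef_pos: [534.7, -147.2, 282.9]
tool_rot: [-3.141, 0.0, 0.001]
force: [0.1, 0.1, -0.1]
width: 0.3
gripper_force: 0.0
```

Run:
```python
from cell import ctrl
import cv2,numpy as np
d=ctrl.get_image('scene');cv2.imwrite('pics/s2.png',cv2.resize(d['color'][140:400,60:400],None,fx=2.2,fy=2.2)[:,:,::-1])
```

```text
(no output)
```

View pics/s2.png

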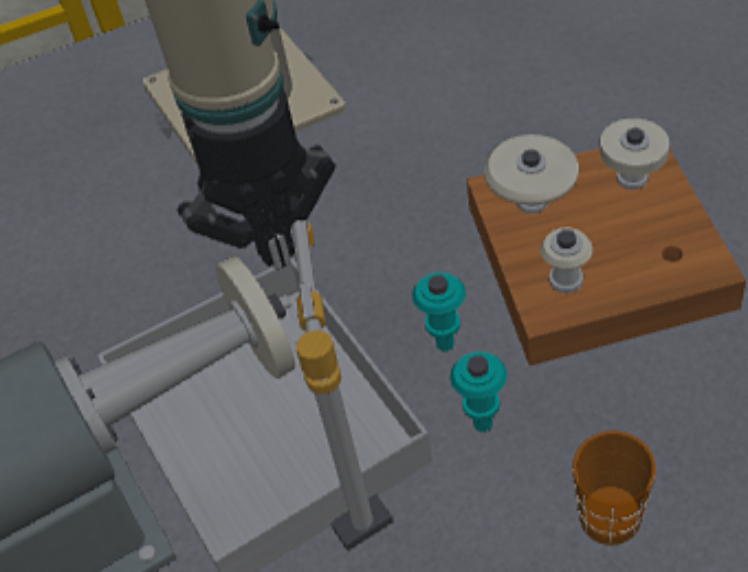

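The pipe is moving with the closed fingers, which sit behind it at crop (285,250). The wheels are untouched, so I'll go on along the arc.

>>> step_arm:
  plan:
    - {"dx": 0.013, "dy": -0.026, "dz": 0, "ax": 0, "ay": 0, "az": 0, "gripper": 0}
    - {"dx": 0.013, "dy": -0.026, "dz": 0, "ax": 0, "ay": 0, "az": 0, "gripper": 0}
    - {"dx": 0.013, "dy": -0.026, "dz": 0, "ax": 0, "ay": 0, "az": 0, "gripper": 0}
    - {"dx": 0.013, "dy": -0.026, "dz": 0, "ax": 0, "ay": 0, "az": 0, "gripper": 0}
    - {"dx": 0.013, "dy": -0.026, "dz": 0, "ax": 0, "ay": 0, "az": 0, "gripper": 0}
    - {"dx": 0.013, "dy": -0.026, "dz": 0, "ax": 0, "ay": 0, "az": 0, "gripper": 0}
    - {"dx": 0.02, "dy": -0.018, "dz": 0, "ax": 0, "ay": 0, "az": 0, "gripper": 0}
    - {"dx": 0.02, "dy": -0.018, "dz": 0, "ax": 0, "ay": 0, "az": 0, "gripper": 0}
    - {"dx": 0.02, "dy": -0.018, "dz": 0, "ax": 0, "ay": 0, "az": 0, "gripper": 0}
    - {"dx": 0.02, "dy": -0.018, "dz": 0, "ax": 0, "ay": 0, "az": 0, "gripper": 0}
    - {"dx": 0.02, "dy": -0.01, "dz": 0, "ax": 0, "ay": 0, "az": 0, "gripper": 0}
    - {"dx": 0.02, "dy": -0.01, "dz": 0, "ax": 0, "ay": 0, "az": 0, "gripper": 0}
    - {"dx": 0, "dy": 0, "dz": 0, "ax": 0, "ay": 0, "az": 0, "gripper": 0}

```text
clock: 5.82
eef_pos: [594.6, -73.4, 282.9]
tool_rot: [-3.141, -0.001, 0.0]
force: [-0.9, 0.6, 0.3]
width: -0.0
gripper_force: 0.0
```

Run:
```python
from cell import ctrl
import cv2,numpy as np
d=ctrl.get_image('scene');cv2.imwrite('pics/s3.png',cv2.resize(d['color'][140:400,60:400],None,fx=2.2,fy=2.2)[:,:,::-1])
```

```text
(no output)
```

View pics/s3.png

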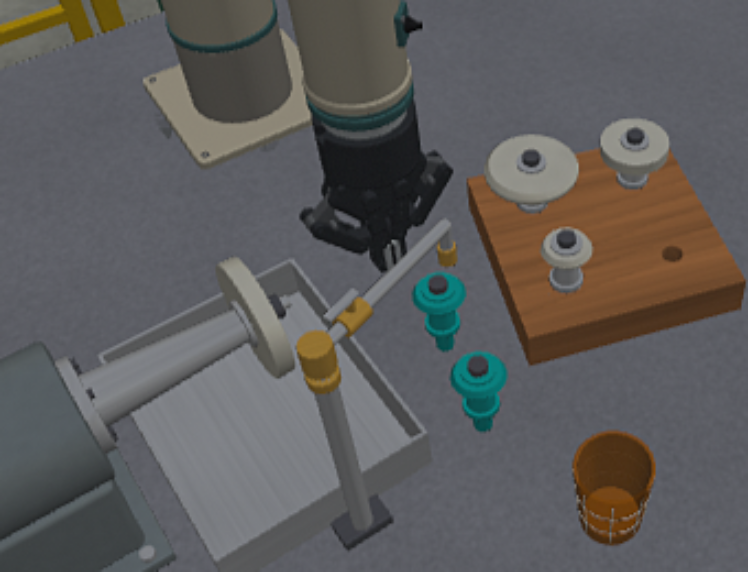

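The pipe has swung out, with the nozzle at crop (448,250). I'll measure its angle.

Run:
```python
from cell import ctrl
import numpy as np
from h import cloud
d=ctrl.get_image('scene');P=cloud(d)
# pipe crop pixels (360..440,300..235)/2.2+offset
for a,b in((380,283),(400,267),(420,250),(440,234)):
    u,v=int(60+a/2.2),int(140+b/2.2);q=P[v-2:v+3,u-2:u+3].reshape(-1,3);q=q[(q[:,2]>265)&(q[:,2]<300)]
    if len(q):m=np.median(q,0);print(m.round(1),np.arctan2(m[1]+166,651-m[0])-.035*-1)
```

```text
[622.1 -94.  287.5] 1.2237630214530395
[615.4 -72.7 286.9] 1.2411875537930015
[607.5 -50.3 286.3] 1.2464448907083816
[599.  -24.  284.2] 1.254508844938905
```

Measured at about 1.24 rad, so it is well clear. I'll back off, rise, go over the spindle wheel's top at (491,-172), and come down to point.

>>> step_arm:
  plan:
    - {"dx": -0.05, "dy": 0, "dz": 0, "ax": 0, "ay": 0, "az": 0, "gripper": 0}
    - {"dx": -0.05, "dy": 0, "dz": 0, "ax": 0, "ay": 0, "az": 0, "gripper": 0}
    - {"dx": -0.05, "dy": 0, "dz": 0, "ax": 0, "ay": 0, "az": 0, "gripper": 0}
    - {"dx": 0, "dy": 0, "dz": -0.1, "ax": 0, "ay": 0, "az": 0, "gripper": 0}
    - {"dx": 0, "dy": 0, "dz": -0.1, "ax": 0, "ay": 0, "az": 0, "gripper": 0}
    - {"dx": -0.05, "dy": 0.08, "dz": 0, "ax": 0, "ay": 0, "az": 0, "gripper": 0}
    - {"dx": -0.05, "dy": 0.08, "dz": 0, "ax": 0, "ay": 0, "az": 0, "gripper": 0}
    - {"dx": -0.05, "dy": 0.08, "dz": 0, "ax": 0, "ay": 0, "az": 0, "gripper": 0}
    - {"dx": -0.045, "dy": 0.09, "dz": 0, "ax": 0, "ay": 0, "az": 0, "gripper": 0}
    - {"dx": 0, "dy": 0, "dz": 0.06, "ax": 0, "ay": 0, "az": 0, "gripper": 0}
    - {"dx": 0, "dy": 0, "dz": 0.06, "ax": 0, "ay": 0, "az": 0, "gripper": 0}
    - {"dx": 0, "dy": 0, "dz": 0.06, "ax": 0, "ay": 0, "az": 0, "gripper": 0}
    - {"dx": 0, "dy": 0, "dz": 0.05, "ax": 0, "ay": 0, "az": 0, "gripper": 0}
    - {"dx": 0, "dy": 0, "dz": 0, "ax": 0, "ay": 0, "az": 0, "gripper": 0}
    - {"dx": 0, "dy": 0, "dz": 0, "ax": 0, "ay": 0, "az": 0, "gripper": 0}

```text
clock: 7.8
eef_pos: [490.8, -173.2, 274.5]
tool_rot: [3.141, -0.001, -0.0]
force: [-0.0, 0.2, 0.6]
width: -0.2
gripper_force: 0.0
```

Run:
```python
from cell import ctrl
import cv2,numpy as np
s=ctrl.read_state();print(s['clock'],s['eef_pos'])
d=ctrl.get_image('scene');a=d['color']
w=ctrl.get_image('wrist')['color']
cv2.imwrite('pics/s4.png',np.hstack([cv2.resize(a[190:340,100:300],(400,300)),cv2.resize(w,(400,300))])[:,:,::-1])
```

```text
7.8 [ 490.83160487 -173.20138572  274.54994366]
```

View pics/s4.png

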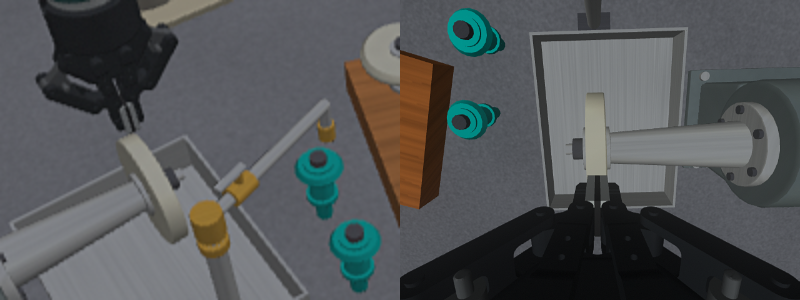

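The fingertips stand over the wheel's rim in both views: left panel (128,120), and at (595,185) in the wrist view. Now I'll hold.

>>> step_arm:
  plan:
    - {"dx": 0, "dy": 0, "dz": 0, "ax": 0, "ay": 0, "az": 0, "gripper": 0}
    - {"dx": 0, "dy": 0, "dz": 0, "ax": 0, "ay": 0, "az": 0, "gripper": 0}
    - {"dx": 0, "dy": 0, "dz": 0, "ax": 0, "ay": 0, "az": 0, "gripper": 0}
    - {"dx": 0, "dy": 0, "dz": 0, "ax": 0, "ay": 0, "az": 0, "gripper": 0}
    - {"dx": 0, "dy": 0, "dz": 0, "ax": 0, "ay": 0, "az": 0, "gripper": 0}
    - {"dx": 0, "dy": 0, "dz": 0, "ax": 0, "ay": 0, "az": 0, "gripper": 0}
    - {"dx": 0, "dy": 0, "dz": 0, "ax": 0, "ay": 0, "az": 0, "gripper": 0}
    - {"dx": 0, "dy": 0, "dz": 0, "ax": 0, "ay": 0, "az": 0, "gripper": 0}
    - {"dx": 0, "dy": 0, "dz": 0, "ax": 0, "ay": 0, "az": 0, "gripper": 0}
    - {"dx": 0, "dy": 0, "dz": 0, "ax": 0, "ay": 0, "az": 0, "gripper": 0}
    - {"dx": 0, "dy": 0, "dz": 0, "ax": 0, "ay": 0, "az": 0, "gripper": 0}
    - {"dx": 0, "dy": 0, "dz": 0, "ax": 0, "ay": 0, "az": 0, "gripper": 0}
    - {"dx": 0, "dy": 0, "dz": 0, "ax": 0, "ay": 0, "az": 0, "gripper": 0}
    - {"dx": 0, "dy": 0, "dz": 0, "ax": 0, "ay": 0, "az": 0, "gripper": 0}
    - {"dx": 0, "dy": 0, "dz": 0, "ax": 0, "ay": 0, "az": 0, "gripper": 0}
    - {"dx": 0, "dy": 0, "dz": 0, "ax": 0, "ay": 0, "az": 0, "gripper": 0}
    - {"dx": 0, "dy": 0, "dz": 0, "ax": 0, "ay": 0, "az": 0, "gripper": 0}
    - {"dx": 0, "dy": 0, "dz": 0, "ax": 0, "ay": 0, "az": 0, "gripper": 0}
    - {"dx": 0, "dy": 0, "dz": 0, "ax": 0, "ay": 0, "az": 0, "gripper": 0}
    - {"dx": 0, "dy": 0, "dz": 0, "ax": 0, "ay": 0, "az": 0, "gripper": 0}

```text
clock: 10.4
eef_pos: [490.4, -173.1, 274.0]
tool_rot: [-3.142, -0.0, -0.0]
force: [-0.3, -0.4, 0.1]
width: 0.3
gripper_force: 0.0
```

>>> step_arm:
  plan:
    - {"dx": 0, "dy": 0, "dz": 0, "ax": 0, "ay": 0, "az": 0, "gripper": 0}
    - {"dx": 0, "dy": 0, "dz": 0, "ax": 0, "ay": 0, "az": 0, "gripper": 0}
    - {"dx": 0, "dy": 0, "dz": 0, "ax": 0, "ay": 0, "az": 0, "gripper": 0}
    - {"dx": 0, "dy": 0, "dz": -0.1, "ax": 0, "ay": 0, "az": 0, "gripper": 0}
    - {"dx": 0, "dy": 0, "dz": -0.1, "ax": 0, "ay": 0, "az": 0, "gripper": 0}
    - {"dx": 0, "dy": 0, "dz": -0.1, "ax": 0, "ay": 0, "az": 0, "gripper": 0}
    - {"dx": 0.02, "dy": -0.1, "dz": 0, "ax": 0, "ay": 0, "az": 0, "gripper": 0}
    - {"dx": 0.02, "dy": -0.1, "dz": 0, "ax": 0, "ay": 0, "az": 0, "gripper": 0}
    - {"dx": 0.02, "dy": -0.1, "dz": 0, "ax": 0, "ay": 0, "az": 0, "gripper": 0}
    - {"dx": 0.02, "dy": -0.1, "dz": 0, "ax": 0, "ay": 0, "az": 0, "gripper": 0}
    - {"dx": 0.02, "dy": -0.1, "dz": 0, "ax": 0, "ay": 0, "az": 0, "gripper": 0}
    - {"dx": 0.02, "dy": -0.1, "dz": 0, "ax": 0, "ay": 0, "az": 0, "gripper": 0}
    - {"dx": 0.02, "dy": -0.1, "dz": 0, "ax": 0, "ay": 0, "az": 0, "gripper": 0}
    - {"dx": 0.02, "dy": -0.1, "dz": 0, "ax": 0, "ay": 0, "az": 0, "gripper": 0}
    - {"dx": 0.01, "dy": -0.1, "dz": 0, "ax": 0, "ay": 0, "az": 0, "gripper": 0}
    - {"dx": 0.01, "dy": -0.1, "dz": 0, "ax": 0, "ay": 0, "az": 0, "gripper": 0}
    - {"dx": 0, "dy": -0.055, "dz": 0, "ax": 0, "ay": 0, "az": 0, "gripper": 0}
    - {"dx": 0, "dy": 0, "dz": 0, "ax": 0, "ay": 0, "az": 0, "gripper": 0}

```text
clock: 12.65
eef_pos: [544.2, 144.3, 363.9]
tool_rot: [3.142, 0.0, 0.002]
force: [-0.0, 0.2, 0.3]
width: 0.1
gripper_force: 0.0
```

Run:
```python
from cell import ctrl
import numpy as np
from scipy.spatial.transform import Rotation as R
from h import cloud
s=ctrl.read_state();d=ctrl.get_image('wrist')
T=np.eye(4);T[:3,:3]=R.from_euler('xyz',s['tool_rot']).as_matrix();T[:3,3]=s['eef_pos']
q0=cloud(dict(np.load('top.npz'))).reshape(-1,3);print(s['eef_pos'],s['clock'])
for q in(cloud(d,T@d['T_tool_cam']).reshape(-1,3),cloud(ctrl.get_image('scene')).reshape(-1,3),q0):
    q=q[np.isfinite(q[:,0])&(np.hypot(q[:,0]-545,q[:,1]-143)<40)]
    for a,b in((85,114),(116,128)):
        m=q[(q[:,2]>a)&(q[:,2]<b)];
        if len(m)>3:print(len(m),m.mean(0).round(1),((np.percentile(m,1,0)+np.percentile(m,99,0))/2).round(1))
```

```text
[544.163322   144.2724839  363.85356637] 12.65
1740 [548.6 143.4 109. ] [547.  143.5 107.7]
289 [547.  143.3 121.8] [546.9 143.4 120. ]
253 [551.8 141.8 109.4] [546.8 145.  106.6]
75 [547.2 143.8 121.7] [547.3 142.6 121.5]
284 [545.  143.4 108.8] [545.9 143.2 106.6]
65 [544.  143.1 121.6] [546.  145.  122.1]
```

>>> step_arm:
  plan:
    - {"dx": 0.007, "dy": 0.003, "dz": 0.1, "ax": 0, "ay": 0, "az": 0, "gripper": 0}
    - {"dx": 0, "dy": 0, "dz": 0.1, "ax": 0, "ay": 0, "az": 0, "gripper": 0}
    - {"dx": 0, "dy": 0, "dz": 0.1, "ax": 0, "ay": 0, "az": 0, "gripper": 0}
    - {"dx": 0, "dy": 0, "dz": 0.1, "ax": 0, "ay": 0, "az": 0, "gripper": 0}
    - {"dx": 0, "dy": 0, "dz": 0.1, "ax": 0, "ay": 0, "az": 0, "gripper": 0}
    - {"dx": 0, "dy": 0, "dz": 0.08, "ax": 0, "ay": 0, "az": 0, "gripper": 0}
    - {"dx": 0, "dy": 0, "dz": 0.05, "ax": 0, "ay": 0, "az": 0, "gripper": 0}
    - {"dx": 0, "dy": 0, "dz": 0, "ax": 0, "ay": 0, "az": 0, "gripper": 0}
    - {"dx": 0, "dy": 0, "dz": 0, "ax": 0, "ay": 0, "az": 0, "gripper": 0}
    - {"dx": 0, "dy": 0, "dz": 0, "ax": 0, "ay": 0, "az": 0, "gripper": 0}
    - {"dx": 0, "dy": 0, "dz": 0, "ax": 0, "ay": 0, "az": 0, "gripper": 0}
    - {"dx": 0, "dy": 0, "dz": 0, "ax": 0, "ay": 0, "az": 0, "gripper": 0}
    - {"dx": 0, "dy": 0, "dz": 0, "ax": 0, "ay": 0, "az": 0, "gripper": 0}
    - {"dx": 0, "dy": 0, "dz": 0, "ax": 0, "ay": 0, "az": 0, "gripper": 0}
    - {"dx": 0, "dy": 0, "dz": 0, "ax": 0, "ay": 0, "az": 0, "gripper": 0}
    - {"dx": 0, "dy": 0, "dz": 0, "ax": 0, "ay": 0, "az": 0, "gripper": 0}
    - {"dx": 0, "dy": 0, "dz": 0, "ax": 0, "ay": 0, "az": 0, "gripper": 0}
    - {"dx": 0, "dy": 0, "dz": 0, "ax": 0, "ay": 0, "az": 0, "gripper": 0}
    - {"dx": 0, "dy": 0, "dz": 0, "ax": 0, "ay": 0, "az": 0, "gripper": 0}
    - {"dx": 0, "dy": 0, "dz": 0, "ax": 0, "ay": 0, "az": 0, "gripper": 0}

```text
clock: 15.25
eef_pos: [546.6, 142.5, 175.1]
tool_rot: [-3.142, -0.0, -0.0]
force: [0.3, -1.0, 0.4]
width: 0.1
gripper_force: 0.0
```

>>> step_arm:
  plan:
    - {"dx": 0, "dy": 0, "dz": 0, "ax": 0, "ay": 0, "az": 0, "gripper": 0}
    - {"dx": 0, "dy": 0, "dz": 0, "ax": 0, "ay": 0, "az": 0, "gripper": 0}
    - {"dx": 0, "dy": 0, "dz": 0, "ax": 0, "ay": 0, "az": 0, "gripper": 0}
    - {"dx": 0, "dy": 0, "dz": 0, "ax": 0, "ay": 0, "az": 0, "gripper": 0}
    - {"dx": 0, "dy": 0, "dz": 0, "ax": 0, "ay": 0, "az": 0, "gripper": 0}
    - {"dx": 0, "dy": 0, "dz": 0, "ax": 0, "ay": 0, "az": 0, "gripper": 0}
    - {"dx": 0, "dy": 0, "dz": 0, "ax": 0, "ay": 0, "az": 0, "gripper": 0}
    - {"dx": 0, "dy": 0, "dz": 0, "ax": 0, "ay": 0, "az": 0, "gripper": 0}

```text
clock: 16.25
eef_pos: [546.6, 142.5, 175.0]
tool_rot: [3.142, -0.0, -0.0]
force: [0.1, -0.9, 0.5]
width: -0.0
gripper_force: 0.0
```

Run:
```python
from cell import ctrl
import cv2
d=ctrl.get_image('scene');cv2.imwrite('pics/s5.png',cv2.resize(d['color'][100:400,80:480],(800,600))[:,:,::-1])
```

```text
(no output)
```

View pics/s5.png

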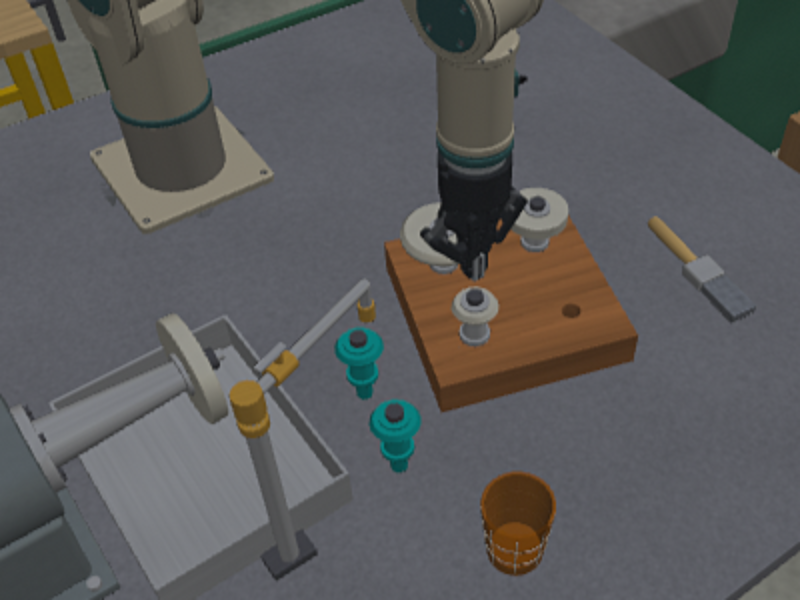

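The closed fingertips at (478,270) point down at the small white wheel's nut at (475,298). The pipe is still swung out and everything else is in place, so I'm handing in.

```bash
python3 -c "
from cell import ctrl
print(ctrl.finish_job())"
```

```text
the job is handed in; nothing more can be done
None
```

The job is handed in at about 16 s: I swung the pipe out to about 1.24 rad, pointed at the top of the spindle wheel from about 35 mm for over two seconds, and finished pointing at the smallest spare wheel from about 34 mm above its nut, with no wheel, tumbler or brush touched.

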